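# Pack the spanner and hasp the tool case shut

### The job

Lay the steel spanner flat in the open bay of the aluminium tool case without dropping it in, then shut the lid fully, and only then swing the hasp down over the staple until it hangs flat against the front of the case. Leave the other things on the worktop where they are.

Things in the scene. Friction and masses are not known exactly. Their poses are not given: they have to be found in the camera images.
- case: Open aluminium tool case fixed to the worktop, 190 mm deep (its x), 280 mm long (its y), 100 mm high without lid, walls 5 mm. Origin: centre of its underside; z up; -x is its front (staple side), +x its hinge side. Inner floor (black liner) at z = 25 mm. A black socket rail fills x = 45 to 90 mm, up to z = 69 mm; the rest is the open bay.
- bay (a point): Centre of the open bay's floor inside the case (case frame x -22.5, y 0, z 25 mm). Axes as the case's. The bay spans case x from -90 to 45 mm and y from -135 to 135 mm.
- lid (a joint): Lid angle in rad: 0 shut, about 1.6 to 1.85 standing open at the start. Flat aluminium lid 194 x 284 x 14 mm with a stiff hinge (0.5 N m) that stays where it is left. Hinge axis along the case's y at case x = 95, z = 100 mm. Shut, its top is 114 mm above the worktop.
- lid_edge (a point): Middle of the lid's free edge, at half its thickness, 192 mm from the lid's hinge line. Site axes are the lid's: x from the free edge to the hinge, y along the edge, z out of the lid's outer face (7 mm from this point).
- hasp (a joint): Hasp angle in rad about an axis along the case's y on the lid's free edge, measured from the lid: 0 hanging flat in front of the case with the staple through its slot (with the lid shut), pi/2 in the lid's plane straight out from the edge, pi standing square up from the lid's outer face. Starts at 2.3 to 3.0. A stiff hinge (0.06 N m); stays where it is left.
- hasp_hinge (a point): Middle of the hasp's hinge axis; with the lid shut at case x = -102, y 0, z 107 mm. Axes are the hasp's: -z points along the flap to its tip, y along the hinge, -x out of its outer face. The steel flap is 60 mm wide (y), 75 mm long, 6 mm thick, with a slot 16 mm wide from 29 to 58 mm from the hinge.
- hasp_tip (a point): Middle of the hasp's free end, 75 mm from its hinge axis. Axes as hasp_hinge.
- staple (a point): Outermost point of the staple, a steel loop 6 mm wide and 20 mm high that stands 27 mm out from the middle of the case's front; 64 mm above the worktop. With the hasp closed the loop sticks out 16 mm beyond the flap.
- spanner: Steel spanner lying flat on the worktop, 190 mm long (its x), 12 mm thick; shaft 22 mm wide (its y), a 38 mm ring at the -x end and an open jaw 44 mm wide at the +x end. Origin: underside, at the middle of its length, about its centre of mass.
- screwdriver: Bystander: screwdriver with a black handle, 210 mm long along its x, 26 mm thick, lying. Origin under its middle.
- torch: Bystander: blue plastic torch, 150 mm long along its x, 48 mm thick, lying. Origin under its middle.
- bowl: Bystander: white ceramic bowl of radiator caps, 150 mm across, 60 mm high. Origin: centre of its underside.
- tin: Bystander: upright steel tin, 90 mm across, 110 mm high. Origin: centre of its underside.
- mug: Bystander: blue ceramic mug, 80 mm across, 90 mm high. Origin: centre of its underside.
- jar: Bystander: jar, 70 mm across, 100 mm high. Origin: centre of its underside.
Things that resemble listed ones, but are neither listed nor needed, are in the scene too. Several things look just like the spanner: the one meant starts farthest from the robot's base.

How it is judged:
On the way, in this order (a step that is already met when the one before it is completed fails the run):
1. the spanner lies flat in the open bay of the case, let go (x of spanner in the frame of case between -0.085 and 0.04 m and y of spanner in the frame of case between -0.06 and 0.06 m and z of spanner in the frame of case between 0.015 and 0.045 m and (angle between spanner's own z axis and vertical below 0.15 rad or angle between spanner's own z axis and vertical above 2.99 rad) and linear speed of spanner below 0.02 m/s and contact force between the fingers and spanner below 0.1 N), for 0.1 s.
2. the lid is fully shut (x of spanner in the frame of case between -0.085 and 0.04 m and y of spanner in the frame of case between -0.06 and 0.06 m and z of spanner in the frame of case between 0.015 and 0.045 m and (angle between spanner's own z axis and vertical below 0.15 rad or angle between spanner's own z axis and vertical above 2.99 rad) and value of joint lid below 0.04 rad), for 0.2 s.
3. the hasp is down over the staple, flat against the front (value of joint lid below 0.04 rad and value of joint hasp below 0.1 rad), for 0.2 s.
At the end, for the whole second after the job is handed in: The spanner lies flat and at rest in the open bay (its middle inside the bay and within 60 mm of the bay's middle along the case, tilt under 0.15 rad, either face up), the lid is shut to within 0.04 rad and the hasp hangs over the staple to within 0.1 rad of flat (all of step 3 and x of spanner in the frame of case between -0.085 and 0.04 m and y of spanner in the frame of case between -0.06 and 0.06 m and z of spanner in the frame of case between 0.015 and 0.045 m and (angle between spanner's own z axis and vertical below 0.15 rad or angle between spanner's own z axis and vertical above 2.99 rad) and linear speed of spanner below 0.02 m/s); the robot touches nothing.
It fails at once if the spanner is dropped or thrown (moving faster than 0.9 m/s while not held) (linear speed of spanner above 0.9 m/s and contact force between the fingers and spanner below 0.3 N).
It fails at once if the hasp is folded down before the lid is shut (value of joint hasp below 0.5 rad and value of joint lid above 0.1 rad).
It fails at once if another thing on the worktop is shifted by more than 30 mm (distance of any of screwdriver, torch, bowl, tin, mug, jar from where it was at the start of the episode above 0.03 m).
It also fails if it takes over 61 s, if anything falls off the work surface, if the arm or the gripper's body presses on something with over 40 N, if the wrist force passes 120 N, or if a joint passes its speed limit or range.

### The arm

A 7-joint arm with a two-finger parallel gripper is mounted at the origin on the work surface. World frame = base frame: x ahead of the robot, y to its left, z up, the work surface at z = 0. Lengths are in m, angles in rad, forces in N, time in s.
With the tool pointing down it reaches from about 0.35 to 0.9 m from the base axis. Payload 8.1 kg.
Tool frame: the origin (TCP) lies midway between the tips of the shut fingers; the grasp point (between the pads) lies 19 mm behind it; z points along the fingers, y is the line along which they close (so a half turn about z gives the same grasp; the last joint's range is limited). The gripper opens to 92 mm and grips with 3 to 60 N. Pads are 19 mm wide; open, the fingers measure 130 mm over their backs; the gripper's body (75 mm by 190 mm) begins 47 mm behind the grasp point.
Start: joints at [-1.209, 0.434, 0.025, 1.573, -0.012, 1.134, -0.075], TCP at [0.28, 0.559, 0.227] pointing down, gripper open.
Joint ranges: [-2.62, 2.62], [-0.44, 2.09], [-1.27, 1.32], [0.08, 2.57], [-1.32, 4.46], [0.12, 2], [-2.74, 2.74]. Speed limits (rad/s): [2.22, 2.22, 3.01, 3.01, 3.14, 3.14, 3.14].

### API

Orientations are given as a rotation vector (axis times angle).
In Python, from cell import observe, cams, job gives the robot as it stands. The module is installed in compiled form; this text tells all that it offers.
- The arm moves only by the tool step_arm, never from a script. Its argument "steps" is a list of rows, each a list of 6 numbers: the shift along the world's x, y, z in mm, then the turn, a rotation vector about the world's x, y, z in rad. In form: [[dx, dy, dz, rx, ry, rz], ...]. A call has 1 to 20 rows; each row shifts and turns the commanded pose from where the row before left it; what a row does not reach is not made up. A row lasts 1/12 s, in which the tool goes at most 41.7 mm and 7.16 degrees, less where a joint would pass 70% of its speed; a pose out of reach is approached as far as the arm can. A call with a gripper value outside its range is refused whole. "gripper" is the opening, from 0 (shut) to 1 (fully open), set as the call begins (left out, the last holds). The fingers move at their own pace and stop on an object; "force" is the grip in N (left out, the last holds). Time passes only in rows, so rows that do not move let the fingers close. It gives the time, the measured TCP pose, the force, the opening and the grip force at its end, in the units of the state.
- observe(): the state, without advancing time (a new reading comes with each control period).
- cams.get_image(name): name is "side" or "top" or "wrist"; returns the picture (480x640x3 uint8, red, green, blue); there is no depth.
- cams.get_calibration(name): a dict with "fov_y" (degrees; the focal length in pixels is half the picture's height over the tangent of half this angle, whatever the lens; pixels are square), "cx", "cy" (the principal point, pixels), "dist_coeffs" ([k1, k2, p1, p2, k3] as OpenCV has them; the pictures are not rectified), "world_to_cam" (4x4, takes a point from world to camera coordinates). Camera axes: x right, y up, looking along -z (the intrinsics and any distortion apply to the point x, -y, -z); pixel columns grow to the right and rows downward; lengths in m; the calibration is good to about 2 mm. A picture is of the moment at which its call begins: read the wrist's pose just before it. get_calibration takes no time and is no camera call; for the wrist camera it gives the pose at the moment of the call.
- job.sign_off(): hands the job in; it is judged then, once.
The state is a dict: "clock": time; "joints": joint angles; "dq": joint speeds; "joint_efforts": joint torques, N m; "position": TCP position; "ee_rot": TCP orientation; "force": force on the tool from outside, world axes, zero at the start; "ft_torque": the same for the moment, N m; "width": opening from 0.0 (shut) to 1.0 (fully open); "gripper_force": force on a finger pad.
Only numpy, scipy, OpenCV 4.12 (cv2) and the standard library are available. Lean on these libraries where they do the work, as an engineer would, in place of code of your own. Each camera call takes 0.05 s, during which the arm holds its last target. There are 200 camera calls.

## Working session

There is one attempt and no reset: what is moved stays moved. The work goes in short steps, Python scripts to look and compute and a tool call to move; the robot and the scene stay as the last step left them, time stands still between calls to the robot, and variables do not carry over. Pictures are saved under pics/ and viewed, at most 10 in all, crops included, and the job is handed in when it is done.

Besides the shell and the picture viewer there is one more tool, called after "Emit:" as a command line: name --pt "numbers of a row" for each row, then --argument value for the rest. step_arm: Moves the arm, as the interface text tells. Its arguments: {"type":"object","properties":{"steps":{"type":"array","items":{"type":"array","items":{"type":"number"}}},"gripper":{"type":"number"},"force":{"type":"number"}},"required":["steps"]}

```bash
mkdir -p pics; cat > h.py <<'E'
import numpy as np, cv2
from cell import observe, cams, job
def snap(n,name):
    c=cams.get_calibration(n); im=cams.get_image(n)
    cv2.imwrite(f'pics/{name}.png',im[:,:,::-1]); np.save(f'pics/{name}.npy',np.array([c],dtype=object),allow_pickle=True); return im,c
def K(c):
    f=240/np.tan(np.radians(c['fov_y'])/2); return np.array([[f,0,c['cx']],[0,f,c['cy']],[0,0,1.]]),np.array(c['dist_coeffs'],float)
F=np.diag([1,-1,-1.])
def ray(c,uv):
    k,d=K(c); p=cv2.undistortPoints(np.array(uv,float).reshape(-1,1,2),k,d).reshape(-1,2)
    M=np.array(c['world_to_cam']); R=F@M[:3,:3]; t=F@M[:3,3]
    return -R.T@t,(np.c_[p,np.ones(len(p))])@R
def plane(c,uv,z):
    o,d=ray(c,uv); return o+d*((z-o[2])/d[:,2])[:,None]
def proj(c,P):
    k,d=K(c); M=np.array(c['world_to_cam']); R=F@M[:3,:3]; t=F@M[:3,3]
    return cv2.projectPoints(np.array(P,float).reshape(-1,1,3),cv2.Rodrigues(R)[0],t,k,d)[0].reshape(-1,2)
def load(name): return cv2.imread(f'pics/{name}.png')[:,:,::-1],np.load(f'pics/{name}.npy',allow_pickle=True)[0]
E
python3 - <<'E'
from h import *
for n in('top','side'):
    im,c=snap(n,n+'0'); print(n,ray(c,[[320,240]]),c['fov_y'],c['dist_coeffs'])
s=observe();print(s['clock'],s['position'],s['ee_rot'],s['width'])
E
```

```text
top (array([ 0.40618251, -0.00763352,  1.258493  ]), array([[ 8.40431456e-02, -3.88721187e-04, -9.96507549e-01]])) 50.51403144692756 [-0.11414491  0.          0.          0.          0.        ]
side (array([-0.52984678, -0.67539859,  0.95657778]), array([[ 0.68643671,  0.44287983, -0.57680177]])) 49.6724038869946 [-0.04507237  0.          0.          0.          0.        ]
0.1 [0.27999659 0.55824168 0.22601658] [-7.23629735e-01 -3.05691052e+00  2.25037561e-03] 0.9984755088669007
```

View pics/top0.png

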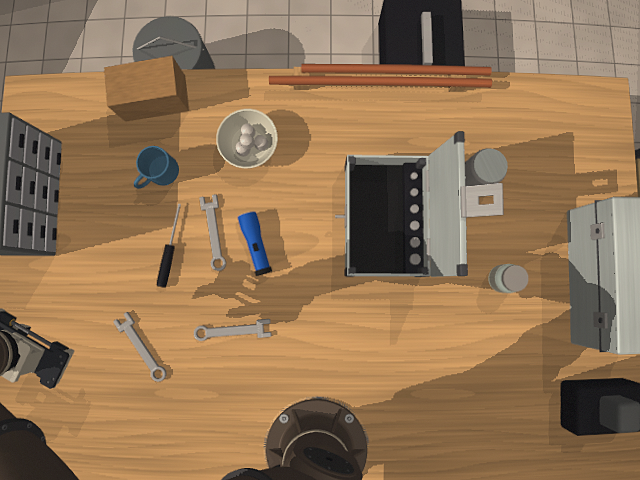

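View pics/side0.png

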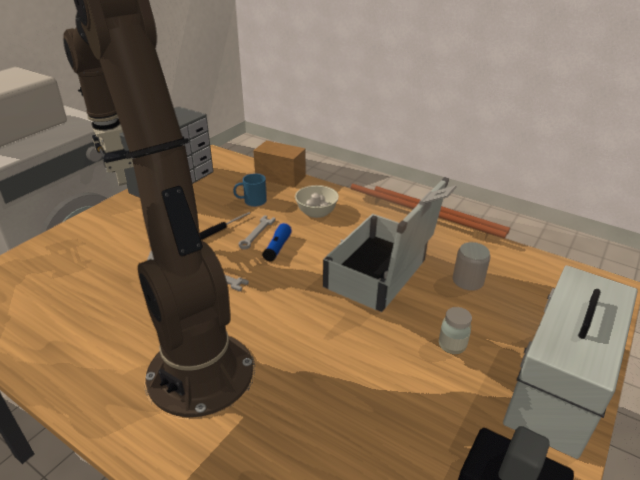

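The top view is 640x480, with image up = world +x and image left = world +y.

- **Spanner candidates:** A is at (213,232), B at (140,347) and C at (233,330). The base is at about (317,440). A is farthest, so A is the one meant.
- **Case:** its rim spans (345..427, 155..275), with the staple on the left at (339,216) and the lid open on the right.
- **Hasp:** at (485,200).
- **Side view:** agrees, with the lid standing slightly past upright.

Next I measure these and take a crop to confirm.

```bash
python3 - <<'E'
from h import *
im,c=load('top0')
hsv=cv2.cvtColor(np.ascontiguousarray(im),cv2.COLOR_RGB2HSV)
m=((hsv[...,1]<70)&(hsv[...,2]>90)).astype(np.uint8)
n,l,st,ce=cv2.connectedComponentsWithStats(m)
for i in range(1,n):
    x,y,w,h,a=st[i]
    if 200<a<4000 and 110<x<300 and 180<y<390:
        ys,xs=np.nonzero(l==i); P=plane(c,np.c_[xs,ys],.012)[:,:2]
        mu=P.mean(0); v=np.linalg.eigh(np.cov((P-mu).T))[1][:,1]
        s=(P-mu)@v; t=(P-mu)@[-v[1],v[0]]; mid=mu+v*(s.max()+s.min())/2
        print(st[i],'mid',mid.round(4),'d',np.hypot(*mid).round(3),'axis',v.round(3),'len',np.ptp(s).round(3),'w',[np.ptp(t[abs(s-k)<.012]).round(3) for k in(-.075,0,.075)], 'shaftctr',(mu+v*0-(0)).round(3), np.median(t[abs(s)<.03]).round(4))
a=cv2.resize(im[185:285,150:290],None,fx=4,fy=4,interpolation=cv2.INTER_CUBIC)
b=cv2.resize(im[120:290,330:530],None,fx=4,fy=4,interpolation=cv2.INTER_CUBIC)[:600]
cv2.imwrite('pics/cropA.png',a[:,:,::-1]);cv2.imwrite('pics/cropB.png',b[:,:,::-1])
E
```

```text
[199 195  27  76 708] mid [0.5294 0.2558] d 0.588 axis [-0.984 -0.176] len 0.188 w [np.float64(0.045), np.float64(0.022), np.float64(0.036)] shaftctr [0.536 0.257] -0.0
[114 312  52  70 680] mid [0.2452 0.4334] d 0.498 axis [-0.817 -0.577] len 0.188 w [np.float64(0.045), np.float64(0.02), np.float64(0.036)] shaftctr [0.25  0.437] -0.0004
[194 319  77  22 729] mid [0.2899 0.2072] d 0.356 axis [-0.08   0.997] len 0.187 w [np.float64(0.043), np.float64(0.022), np.float64(0.035)] shaftctr [0.291 0.2  ] -0.0001
```

View pics/cropA.png

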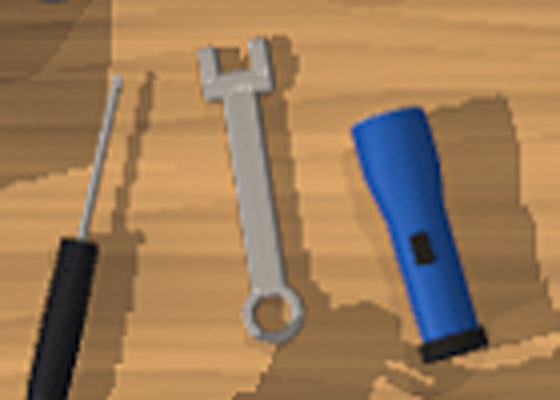

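View pics/cropB.png

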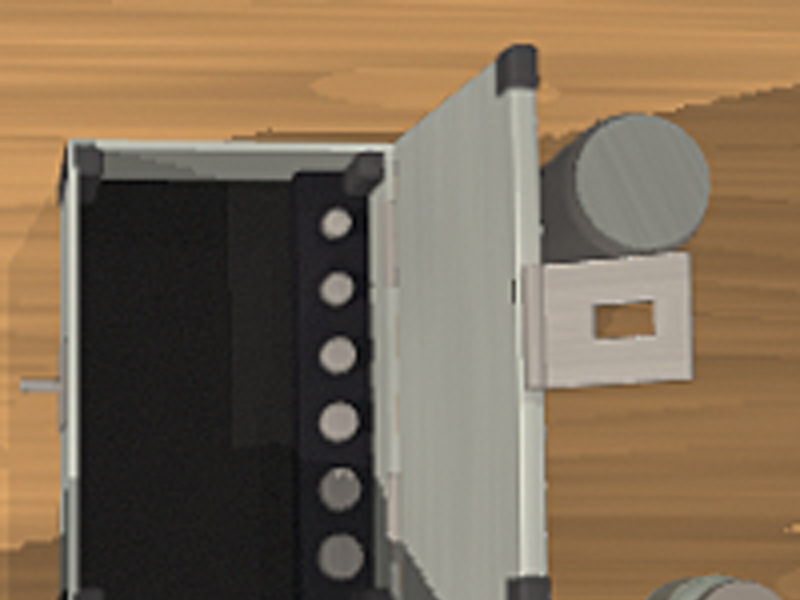

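```bash
python3 - <<'E'
from h import *
im,c=load('top0')
print('rim far-front, far-hinge, z.1',plane(c,[[347,156],[428.5,156]],.1).round(4).tolist())
print('staple',plane(c,[[335.5,216.5]],.064).round(4))
print('near front rim?',plane(c,[[346,275]],.1).round(4))
hsv=cv2.cvtColor(np.ascontiguousarray(im),cv2.COLOR_RGB2HSV)
# front wall rim: light pixels column fit
for r in (170,190,230,250,265): print(r,[(x,int(im[r,x].mean())) for x in range(342,354)])
for x in (360,380,400): print(x,[(y,int(im[y,x].min())) for y in range(266,284)])
for z in (.27,.29): print('lid edge corners',z,plane(c,[[330+518/4,120+45/4],[330+537/4,120+45/4]],z).round(4).tolist())
b=cv2.resize(im[250:290,330:480],None,fx=5,fy=5,interpolation=cv2.INTER_CUBIC)
s,cs=load('side0'); a=cv2.resize(np.ascontiguousarray(s[170:310,310:470]),None,fx=4.5,fy=2.8*1.5,interpolation=cv2.INTER_CUBIC)[:400]
a=cv2.resize(np.ascontiguousarray(s[175:310,310:470]),None,fx=2.9,fy=2.9,interpolation=cv2.INTER_CUBIC)
o=np.zeros((200+a.shape[0],750,3),np.uint8); o[:200]=b;o[200:,:a.shape[1]]=a
cv2.imwrite('pics/c2.png',o[:,:,::-1])
E
```

```text
rim far-front, far-hinge, z.1 [[0.7001, -0.0707, 0.1], [0.7015, -0.262, 0.1]]
staple [[ 0.5628 -0.0447  0.064 ]]
near front rim? [[ 0.424  -0.0673  0.1   ]]
170 [(342, 133), (343, 138), (344, 97), (345, 94), (346, 143), (347, 193), (348, 206), (349, 101), (350, 35), (351, 35), (352, 38), (353, 30)]
190 [(342, 130), (343, 129), (344, 127), (345, 147), (346, 144), (347, 185), (348, 203), (349, 101), (350, 28), (351, 22), (352, 27), (353, 25)]
230 [(342, 137), (343, 137), (344, 137), (345, 144), (346, 140), (347, 190), (348, 209), (349, 108), (350, 27), (351, 22), (352, 29), (353, 27)]
250 [(342, 135), (343, 137), (344, 121), (345, 152), (346, 87), (347, 136), (348, 156), (349, 84), (350, 27), (351, 23), (352, 29), (353, 28)]
265 [(342, 95), (343, 96), (344, 93), (345, 82), (346, 74), (347, 142), (348, 156), (349, 81), (350, 29), (351, 22), (352, 27), (353, 27)]
360 [(266, 26), (267, 23), (268, 29), (269, 26), (270, 24), (271, 21), (272, 11), (273, 100), (274, 140), (275, 133), (276, 86), (277, 60), (278, 67), (279, 69), (280, 66), (281, 67), (282, 64), (283, 60)]
380 [(266, 24), (267, 28), (268, 27), (269, 28), (270, 27), (271, 26), (272, 16), (273, 98), (274, 138), (275, 129), (276, 87), (277, 66), (278, 66), (279, 67), (280, 63), (281, 89), (282, 88), (283, 86)]
400 [(266, 26), (267, 23), (268, 23), (269, 24), (270, 26), (271, 21), (272, 14), (273, 69), (274, 131), (275, 134), (276, 88), (277, 66), (278, 66), (279, 65), (280, 62), (281, 59), (282, 60), (283, 62)]
lid edge corners 0.27 [[0.7102, -0.2895, 0.27], [0.7103, -0.2993, 0.27]]
lid edge corners 0.29 [[0.704, -0.2838, 0.29], [0.7042, -0.2934, 0.29]]
```

View pics/c2.png

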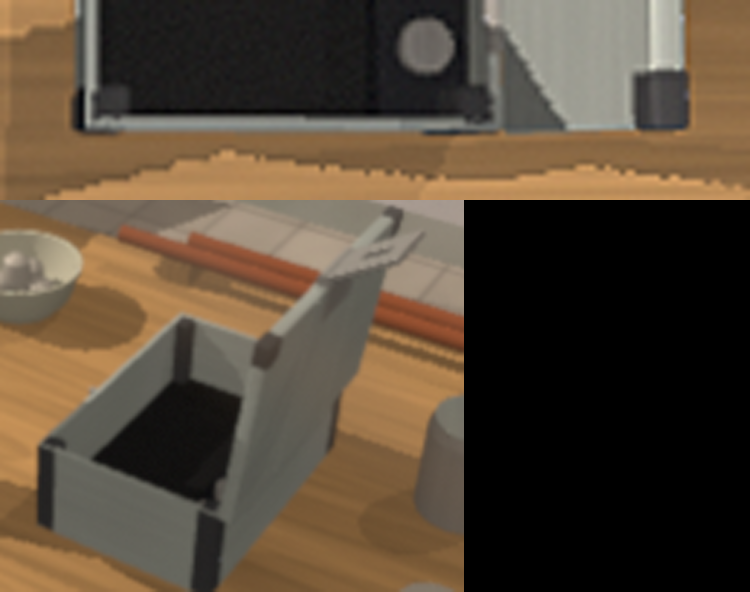

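Crop A shows an open jaw at (235,70), a ring at (273,315) and a plain shaft, between the screwdriver and the torch. Spanner A is 188 mm long with widths 45/22/36 mm, and lies 0.588 m from the base against 0.498 and 0.356 m for the others, so the choice is confirmed.

The case corners give a 191 x 278 mm outline, centred at about (0.561, -0.165), with case +x along world -y. The lid is at about 1.67 rad.

Now I move above the spanner.

Emit:
step_arm --pt "20 -24 -5 0 0 0.053" --pt "21 -25 -6 0 0 0.053" --pt "21 -25 -6 0 0 0.053" --pt "21 -25 -6 0 0 0.053" --pt "21 -25 -6 0 0 0.053" --pt "21 -25 -6 0 0 0.053" --pt "21 -25 -6 0 0 0.053" --pt "21 -25 -6 0 0 0.053" --pt "21 -25 -6 0 0 0.053" --pt "21 -25 -6 0 0 0.053" --pt "21 -25 -6 0 0 0.053" --pt "20 -28 -5 0 0 0.053" --pt "0 0 0 0 0 0" --gripper 0.55

```text
clock: 1.18
position: [0.5343, 0.248, 0.1553]
ee_rot: [-0.259, 3.131, -0.008]
force: [-0.1, -1.1, -0.7]
width: 0.55
gripper_force: 0.0
```

```bash
cat > st.py <<'E'
from h import *
from scipy.spatial.transform import Rotation as Ro
s=observe();R=Ro.from_rotvec(s['ee_rot']).as_matrix()
print(round(s['clock'],2),np.round(np.array(s['position'])*1000,1),'toolx',R[:,0].round(3),'tooly',R[:,1].round(3),'z',R[:,2].round(3),'yaw_y',np.degrees(np.arctan2(R[1,1],R[0,1])).round(1),'F',np.round(s['force'],1),round(s['width'],3),round(s['gripper_force'],1),np.round(s['joints'],2))
E
python3 st.py; python3 -c "
from h import *
snap('wrist','w1')"
```

```text
1.18 [534.3 248.  155.3] toolx [-0.986 -0.164  0.   ] tooly [-0.164  0.986 -0.005] z [ 0.001 -0.005 -1.   ] yaw_y 99.4 F [-0.1 -1.1 -0.7] 0.55 0.0 [-0.51  0.45 -0.02  1.75  0.02  0.95  1.19]
```

View pics/w1.png

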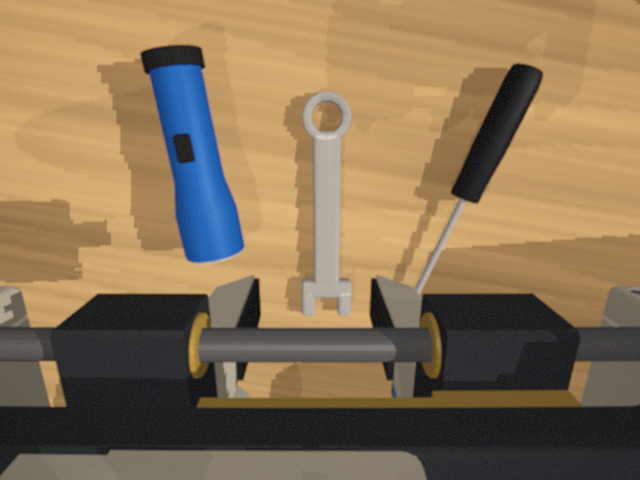

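The wrist view shows the spanner upright in the picture, with the ring at (327,115) and the jaw at (327,297). The torch (left) and screwdriver (right) are clear of the fingers. I refine the position from this view.

```bash
python3 - <<'E'
from h import *
im,c=load('w1')
P=plane(c,[[327,93],[327,314],[327,150],[327,270]],.012)[:,:2]
print(P.round(4).tolist(),'len',np.linalg.norm(P[0]-P[1]),'mid',P[:2].mean(0), 'ang',np.degrees(np.arctan2(*(P[3]-P[2])[::-1])))
im,c=load('top0'); print(proj(c,[[.5294,.2558,.012]]))
E
```

```text
[[0.4367, 0.2408], [0.619, 0.2729], [0.478, 0.248], [0.5773, 0.2655]] len 0.1850827659026401 mid [0.52781454 0.25681774] ang 9.981712359507506
[[213.20639278 232.61993292]]
```

Emit:
step_arm --pt "-3 4 -20 0 0 0.01" --pt "-2 4 -30 0 0 0" --pt "0 0 -30 0 0 0" --pt "0 0 -25 0 0 0" --pt "0 0 0 0 0 0" --pt "0 0 0 0 0 0"

```text
clock: 1.73
position: [0.5238, 0.265, 0.051]
ee_rot: [0.285, -3.126, 0.002]
force: [0.5, -0.5, 0.3]
width: 0.55
gripper_force: 0.0
```

```bash
python3 st.py
```

```text
1.73 [523.8 265.   51. ] toolx [-0.983 -0.181  0.003] tooly [-0.181  0.984 -0.001] z [-0.003 -0.001 -1.   ] yaw_y 100.4 F [ 0.5 -0.5  0.3] 0.55 0.0 [-0.53  0.57 -0.04  1.84  0.03  0.73  1.17]
```

Emit:
step_arm --pt "5 -8.5 -16 0 0 0" --pt "0 0 -16 0 0 0" --pt "0 0 -15 0 0 0" --pt "0 0 0 0 0 0" --pt "0 0 0 0 0 0" --pt "0 0 0 0 0 0"

```text
clock: 2.23
position: [0.5311, 0.2571, 0.0066]
ee_rot: [-0.284, 3.127, 0.002]
force: [0.6, 0.7, 0.4]
width: 0.551
gripper_force: 0.0
```

Emit:
step_arm --pt "0 0 0 0 0 0" --pt "0 0 0 0 0 0" --pt "0 0 0 0 0 0" --pt "0 0 0 0 0 0" --pt "0 0 0 0 0 0" --gripper 0.0 --force 40

```text
clock: 2.65
position: [0.5303, 0.2563, 0.005]
ee_rot: [-0.284, 3.128, 0.0]
force: [-0.7, -0.7, 1.7]
width: 0.237
gripper_force: 10.5
```

Emit:
step_arm --pt "0 0 0 0 0 0" --pt "0 0 0 0 0 0" --pt "0 0 15 0 0 0" --pt "0 0 30 0 0 0" --pt "0 0 38 0 0 0" --pt "0 0 38 0 0 0" --pt "0 -10 34 0 0 -0.02" --pt "1 -25 20 0 0 -0.02" --pt "3 -36 8 0 0 -0.02" --pt "3 -38 0 0 0 -0.02" --pt "3 -38 0 0 0 -0.02" --pt "3 -38 0 0 0 -0.02" --pt "3 -38 0 0 0 -0.02" --pt "3 -38 0 0 0 -0.02" --pt "3 -38 0 0 0 -0.02" --pt "3 -38 0 0 0 0" --pt "3 -30 0 0 0 0" --pt "2 -18 0 0 0 0" --pt "1 -8 0 0 0 0" --pt "0 0 0 0 0 0"

```text
clock: 4.32
position: [0.5607, -0.1391, 0.1873]
ee_rot: [-0.004, -3.141, 0.001]
force: [-0.6, 1.2, -2.0]
width: 0.232
gripper_force: 40.0
```

Emit:
step_arm --pt "0 0 0 0 0 0" --pt "0 0 0 0 0 0" --pt "0 0 0 0 0 0"

```text
clock: 4.57
position: [0.5613, -0.1346, 0.1876]
ee_rot: [0.006, -3.141, -0.002]
force: [0.7, -0.3, -1.8]
width: 0.23
gripper_force: 40.0
```

```bash
python3 st.py; python3 -c "
from h import *
snap('top','t2'); snap('side','s2')
a,_=load('t2');b,_=load('s2')
o=np.hstack([a[80:380,200:600],b[100:400,240:640]])
cv2.imwrite('pics/m2.png',o[:,:,::-1])"
```

```text
4.57 [ 561.3 -134.6  187.6] toolx [-1.    -0.004  0.   ] tooly [-0.004  1.     0.001] z [-0.     0.001 -1.   ] yaw_y 90.2 F [ 0.7 -0.3 -1.8] 0.23 40.0 [ 0.06  0.39  0.12  1.75 -0.05  1.    1.77]
```

View pics/m2.png

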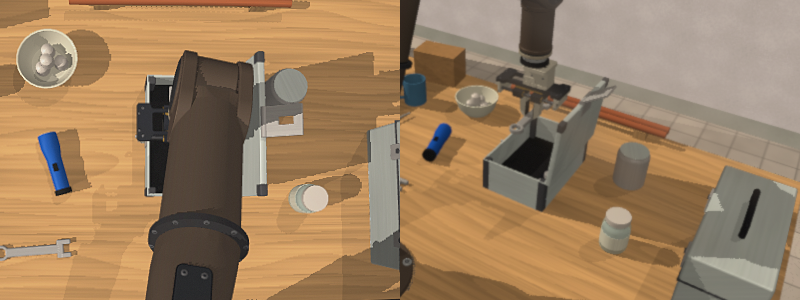

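The spanner is held level over the bay, with the gripper body clear of the lid and above the front wall. I lower it.

Emit:
step_arm --pt "0 0 -15 0 0 0" --pt "0 0 -25 0 0 0" --pt "0 0 -30 0 0 0" --pt "0 0 -30 0 0 0" --pt "0 0 -20 0 0 0" --pt "0 0 -10 0 0 0" --pt "0 0 -8 0 0 0" --pt "0 0 -5 0 0 0" --pt "0 0 -5 0 0 0" --pt "0 0 0 0 0 0" --pt "0 0 0 0 0 0" --pt "0 0 0 0 0 0" --pt "0 0 0 0 0 0"

```text
clock: 5.75
position: [0.5617, -0.1369, 0.0405]
ee_rot: [-0.002, 3.14, -0.0]
force: [0.8, 0.4, -3.9]
width: 0.231
gripper_force: 40.0
```

Emit:
step_arm --pt "0 0 -2 0 0 0" --pt "0 0 -1 0 0 0" --pt "0 0 0 0 0 0" --pt "0 0 0 0 0 0"

```text
clock: 6.08
position: [0.5611, -0.1368, 0.0367]
ee_rot: [0.002, -3.141, -0.0]
force: [-0.5, 0.2, -2.3]
width: 0.233
gripper_force: 40.0
```

Emit:
step_arm --pt "0 0 0 0 0 0" --pt "0 0 0 0 0 0" --pt "0 0 0 0 0 0" --pt "0 0 0 0 0 0" --pt "0 0 0 0 0 0" --pt "0 0 0 0 0 0" --gripper 0.5

```text
clock: 6.58
position: [0.5612, -0.1368, 0.0368]
ee_rot: [-0.002, 3.141, 0.0]
force: [0.1, 0.2, -0.1]
width: 0.498
gripper_force: 0.0
```

Emit:
step_arm --pt "0 0 15 0 0 0" --pt "0 0 30 0 0 0" --pt "0 0 38 0 0 0" --pt "0 0 38 0 0 0" --pt "0 0 38 0 0 0" --pt "0 0 38 0 0 0" --pt "0 0 38 0 0 0" --pt "0 0 20 0 0 0" --pt "0 0 0 0 0 0" --pt "0 0 0 0 0 0"

```text
clock: 7.42
position: [0.5617, -0.1369, 0.293]
ee_rot: [-0.002, 3.139, -0.0]
force: [-0.9, -0.0, -0.3]
width: 0.495
gripper_force: 0.0
```

```bash
python3 st.py; python3 -c "
from h import *
snap('wrist','w3')"
```

```text
7.42 [ 561.7 -136.9  293. ] toolx [-1.    -0.001 -0.003] tooly [-0.001  1.    -0.   ] z [ 0.003 -0.    -1.   ] yaw_y 90.1 F [-0.9 -0.  -0.3] 0.495 0.0 [ 0.05  0.31  0.14  1.6  -0.04  1.23  1.76]
```

View pics/w3.png

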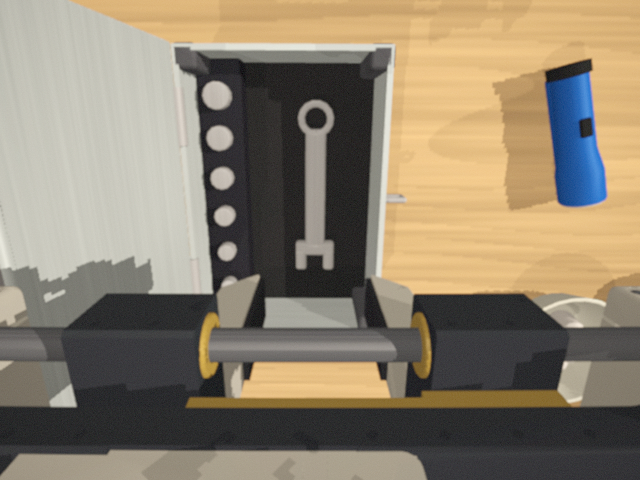

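The spanner lies flat in the bay, ring at (316,118) and jaw at (314,255), clear of the walls and rail. Next I go over the lid to its back near the close end, away from the hasp, with the fingers shut.

Emit:
step_arm --pt "0 0 30 0 0 0" --pt "-10 0 35 0 0 0" --pt "-20 0 35 0 0 0" --pt "-25 -10 25 0 0 0" --pt "-25 -25 5 0 0 0" --pt "-20 -35 0 0 0 0" --pt "-6 -38 0 0 0 0" --pt "0 -38 0 0 0 0" --pt "0 -30 0 0 0 0" --pt "0 -15 0 0 0 0" --pt "0 -4 0 0 0 0" --pt "0 0 0 0 0 0" --pt "0 0 0 0 0 0" --gripper 0.0 --force 30

```text
clock: 8.55
position: [0.4554, -0.3307, 0.4206]
ee_rot: [0.003, -3.14, -0.002]
force: [-0.5, 0.3, 0.3]
width: -0.001
gripper_force: 0.0
```

```bash
python3 st.py; python3 - <<'E'
from h import *
im,c=load('w3'); print(plane(c,[[316,100],[314,269]],.037).round(4).tolist())
snap('top','t4');snap('side','s4')
a,_=load('t4');b,_=load('s4')
o=np.hstack([a[80:380,250:650],b[50:350,240:640]])
cv2.imwrite('pics/m4.png',o[:,:,::-1])
E
```

```text
8.55 [ 455.4 -330.7  420.6] toolx [-1.    -0.002  0.002] tooly [-0.002  1.     0.002] z [-0.002  0.002 -1.   ] yaw_y 90.1 F [-0.5  0.3  0.3] -0.001 0.0 [ 0.31  0.24  0.29  1.4  -0.07  1.52  2.18]
[[0.465, -0.1354, 0.037], [0.6533, -0.1374, 0.037]]
```

View pics/m4.png

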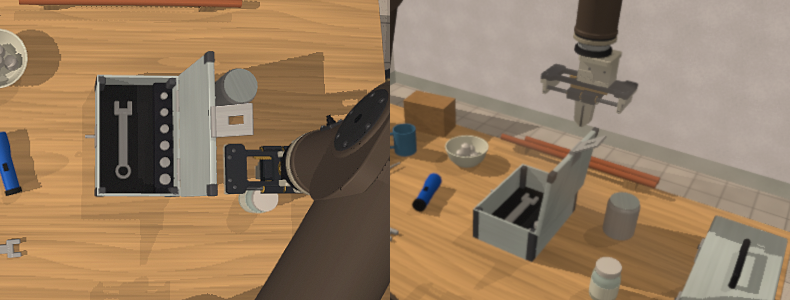

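The spanner centre is at (0.559, -0.136) in world coordinates, well inside the bay. The gripper is behind the lid plane and clear of the hasp. I descend and start the push.

Emit:
step_arm --pt "0 0 -20 0 0 0" --pt "0 0 -35 0 0 0" --pt "0 0 -38 0 0 0" --pt "0 0 -35 0 0 0" --pt "0 0 -22 0 0 0" --pt "0 0 -9 0 0 0" --pt "0 0 0 0 0 0" --pt "0 0 0 0 0 0" --pt "0 0 0 0 0 0"

```text
clock: 9.4
position: [0.4563, -0.3321, 0.2647]
ee_rot: [-0.003, 3.139, -0.002]
force: [-0.2, 0.7, 1.7]
width: 0.004
gripper_force: 0.0
```

Emit:
step_arm --pt "0 10 0 0 0 0" --pt "0 12 0 0 0 0" --pt "0 11 0 0 0 0" --pt "0 16 0 0 0 0" --pt "0 16 0 0 0 0" --pt "0 0 0 0 0 0" --pt "0 0 0 0 0 0"

```text
clock: 9.98
position: [0.4555, -0.2653, 0.2632]
ee_rot: [-0.006, 3.141, 0.001]
force: [0.2, -0.3, -0.5]
width: 0.007
gripper_force: 0.0
```

Emit:
step_arm --pt "0 16 -4 0 0 0" --pt "0 16 -5 0 0 0" --pt "0 15 -6 0 0 0" --pt "0 15 -7 0 0 0" --pt "0 13 -8 0 0 0" --pt "0 13 -9 0 0 0"

```text
clock: 10.48
position: [0.4556, -0.179, 0.224]
ee_rot: [-0.001, 3.14, -0.001]
force: [1.7, -1.2, 0.4]
width: 0.007
gripper_force: 0.6
```

```bash
python3 st.py; python3 - <<'E'
from h import *
snap('top','t5');snap('side','s5')
a,_=load('t5');b,_=load('s5')
o=np.hstack([a[80:380,250:650],b[50:350,240:640]])
cv2.imwrite('pics/m5.png',o[:,:,::-1])
E
```

```text
10.48 [ 455.6 -179.   224. ] toolx [-1.    -0.    -0.001] tooly [-0.     1.    -0.001] z [ 0.001 -0.001 -1.   ] yaw_y 90.0 F [ 1.7 -1.2  0.4] 0.007 0.6 [ 0.11  0.21  0.19  1.91 -0.05  1.02  1.89]
```

View pics/m5.png

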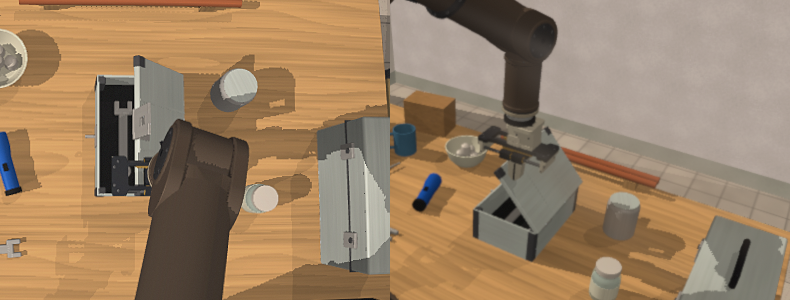

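The lid is following, at roughly 0.8 rad, with the hasp clear of the gripper. My ten pictures are used up, so from here I work from numbers only.

Emit:
step_arm --pt "0 12 -11 0 0 0" --pt "0 10 -11 0 0 0" --pt "0 9 -13 0 0 0" --pt "0 9 -14 0 0 0" --pt "0 6 -14 0 0 0" --pt "0 6 -15 0 0 0" --pt "0 4 -15 0 0 0" --pt "0 2 -10 0 0 0"

```text
clock: 11.25
position: [0.4551, -0.1215, 0.12]
ee_rot: [0.001, -3.141, 0.0]
force: [-0.0, 0.0, 0.1]
width: -0.002
gripper_force: 0.0
```

Emit:
step_arm --pt "0 0 -3 0 0 0" --pt "0 0 -2 0 0 0" --pt "0 0 -2 0 0 0" --pt "0 0 -2 0 0 0" --pt "0 0 0 0 0 0"

```text
clock: 11.67
position: [0.4557, -0.1218, 0.114]
ee_rot: [0.0, 3.14, -0.0]
force: [-7.9, 0.4, 23.3]
width: 0.004
gripper_force: 12.0
```

The lid is seated: 23 N reaction at tip height 114 mm, which is the shut lid's top. Next I rise, turn the gripper 90°, and set up behind the hasp with the fingers parted to straddle the staple.

Emit:
step_arm --pt "0 0 10 0 0 0" --pt "0 0 30 0 0 0" --pt "0 0 38 0 0 0" --pt "0 0 35 0 0 -0.121" --pt "0 0 22 0 0 -0.121" --pt "6 2 5 0 0 -0.121" --pt "10 3 0 0 0 -0.121" --pt "10 3 0 0 0 -0.121" --pt "10 3 0 0 0 -0.121" --pt "10 3 0 0 0 -0.121" --pt "10 3 0 0 0 -0.121" --pt "10 3 0 0 0 -0.121" --pt "10 3 0 0 0 -0.121" --pt "10 2 0 0 0 -0.121" --pt "10 1 0 0 0 -0.121" --pt "10 1 0 0 0 -0.118" --pt "0 0 0 0 0 0" --pt "0 0 0 0 0 0" --pt "0 0 0 0 0 0" --gripper 0.3

```text
clock: 13.25
position: [0.5607, -0.0943, 0.252]
ee_rot: [2.215, 2.227, -0.0]
force: [-0.3, 0.5, -0.8]
width: 0.302
gripper_force: 0.0
```

```bash
python3 st.py
```

```text
13.25 [560.7 -94.3 252. ] toolx [-0.005  1.    -0.   ] tooly [1.    0.005 0.   ] z [ 0. -0. -1.] yaw_y 0.3 F [-0.3  0.5 -0.8] 0.302 0.0 [-0.22  0.33  0.39  1.7  -0.13  1.14  0.21]
```

Emit:
step_arm --pt "1 0 -20 0 0 0" --pt "0 0 -30 0 0 0" --pt "0 0 -30 0 0 0" --pt "0 0 -20 0 0 0" --pt "0 0 0 0 0 0" --pt "0 0 0 0 0 0" --pt "0 12 0 0 0 0" --pt "0 12 0 0 0 0" --pt "0 9 -2 0 0 0" --pt "0 9 -2 0 0 0" --pt "0 7 -5 0 0 0" --pt "0 7 -6 0 0 0" --pt "0 4 -6 0 0 0" --pt "0 4 -6 0 0 0" --pt "0 2 -7 0 0 0" --pt "0 1 -7 0 0 0" --pt "0 0 0 0 0 0" --pt "0 0 0 0 0 0"

```text
clock: 14.75
position: [0.5616, -0.0273, 0.11]
ee_rot: [-2.219, -2.222, 0.002]
force: [-0.0, -0.2, -0.0]
width: 0.3
gripper_force: 0.0
```

Emit:
step_arm --pt "0 0 -8 0 0 0" --pt "0 0 -8 0 0 0" --pt "0 0 -8 0 0 0" --pt "0 0 -8 0 0 0" --pt "0 0 -8 0 0 0" --pt "0 0 -8 0 0 0" --pt "0 0 0 0 0 0" --pt "0 0 0 0 0 0"

```text
clock: 15.42
position: [0.5616, -0.0269, 0.062]
ee_rot: [-2.219, -2.223, 0.002]
force: [0.8, 0.5, -0.6]
width: 0.304
gripper_force: 0.0
```

Now I press the flap in toward the case, gently.

Emit:
step_arm --pt "0 -5 0 0 0 0" --pt "0 -5 0 0 0 0" --pt "0 -5 0 0 0 0" --pt "0 -4 0 0 0 0" --pt "0 -3 0 0 0 0" --pt "0 -2 0 0 0 0" --pt "0 0 0 0 0 0" --pt "0 0 0 0 0 0"

```text
clock: 16.08
position: [0.5622, -0.0464, 0.063]
ee_rot: [-2.213, -2.224, -0.005]
force: [-1.4, 15.1, 3.1]
width: 0.302
gripper_force: 7.9
```

```bash
python3 st.py
```

```text
16.08 [562.2 -46.4  63. ] toolx [-0.005  1.     0.005] tooly [ 1.     0.005 -0.   ] z [-0.     0.005 -1.   ] yaw_y 0.3 F [-1.4 15.1  3.1] 0.302 7.9 [-0.22  0.54  0.3   1.91 -0.24  0.73  0.22]
```

Emit:
step_arm --pt "0 -1.5 0 0 0 0" --pt "0 -1 0 0 0 0" --pt "0 0 0 0 0 0" --pt "0 0 0 0 0 0" --pt "0 0 0 0 0 0"

```text
clock: 16.5
position: [0.5622, -0.0464, 0.063]
ee_rot: [-2.21, -2.225, -0.007]
force: [-1.7, 22.8, 3.2]
width: 0.302
gripper_force: 11.4
```

```bash
python3 st.py
```

```text
16.5 [562.2 -46.4  63. ] toolx [-0.007  1.     0.007] tooly [ 1.     0.007 -0.001] z [-0.001  0.007 -1.   ] yaw_y 0.4 F [-1.7 22.8  3.2] 0.302 11.4 [-0.22  0.54  0.3   1.91 -0.24  0.73  0.22]
```

The stop is rigid about 3 mm short of the expected flap face. Most likely the finger flanks meet the hinge barrel first, so I tilt the tips inward and press lower on the flap.

Emit:
step_arm --pt "0 8 0 0 0 0" --pt "0 8 0 0 0 0" --pt "0 4 0 -0.1 0 0" --pt "0 0 -5 -0.1 0 0" --pt "0 0 -10 0 0 0" --pt "0 0 0 0 0 0" --pt "0 0 0 0 0 0" --pt "0 -6 0 0 0 0" --pt "0 -4 0 0 0 0" --pt "0 -4 0 0 0 0" --pt "0 -3 0 0 0 0" --pt "0 -2 0 0 0 0" --pt "0 -1 0 0 0 0" --pt "0 0 0 0 0 0" --pt "0 0 0 0 0 0"

```text
clock: 17.75
position: [0.5624, -0.0506, 0.048]
ee_rot: [2.116, 2.121, -0.207]
force: [-2.0, 13.3, 6.3]
width: 0.298
gripper_force: 6.5
```

```bash
python3 st.py
```

```text
17.75 [562.4 -50.6  48. ] toolx [-0.003  0.981 -0.194] tooly [1.    0.003 0.   ] z [ 0.001 -0.194 -0.981] yaw_y 0.2 F [-2.  13.3  6.3] 0.298 6.5 [-0.44  0.59  0.44  1.94 -0.07  0.67 -0.01]
```

The contact corner is at y = -59.9 mm, matching the flat flap's outer face (case front + 11 mm). I retreat outward, then up, and check numerically in the top view.

Emit:
step_arm --pt "0 8 0 0 0 0" --pt "0 20 0 0 0 0" --pt "0 25 5 0.05 0 0" --pt "0 15 25 0.1 0 0" --pt "0 10 38 0.05 0 0" --pt "-20 30 30 0 0 0" --pt "-30 28 15 0 0 0" --pt "-30 28 10 0 0 0" --pt "-30 28 0 0 0 0" --pt "0 0 0 0 0 0" --pt "0 0 0 0 0 0"

```text
clock: 18.67
position: [0.4551, 0.1346, 0.1671]
ee_rot: [-2.216, -2.226, -0.002]
force: [-0.3, 0.0, 0.2]
width: 0.298
gripper_force: 0.0
```

```bash
python3 st.py; python3 - <<'E'
from h import *
im,c=snap('top','t6')
f=-.0705
print('staple',proj(c,[[.5625,f+.027,.064]]).round(1),'flap outer z.05',proj(c,[[.5625,f+.011,.05],[.5625,f+.011,.032],[.5625,f+.011+.015,.035]]).round(1).tolist(),'lid front edge z.114',proj(c,[[.5625,f+.002,.114],[.419,f,.114],[.703,f,.114]]).round(1).tolist(),'lid hinge',proj(c,[[.5,-.26,.114]]).round(1))
for x in (.5625,.5475,.52):
    v=int(round(proj(c,[[x,f,.1]])[0,1])); print(x,v,[(u,im[v,u].tolist()) for u in range(330,354)])
a,_=load('top0')
hsv=lambda i:cv2.cvtColor(np.ascontiguousarray(i),cv2.COLOR_RGB2HSV)
b=lambda i:(hsv(i)[...,0]>105)&(hsv(i)[...,0]<130)&(hsv(i)[...,1]>150)
for i in (a,im): 
    y,x=np.nonzero(b(i)[180:300,220:290]); print('torch',x.mean(),y.mean())
v=[int(proj(c,[[xx,-.16,.114]])[0,1]) for xx in (.42,.70)]
col=385; print('lid rows',[(r,int(im[r,col].min())) for r in list(range(146,160))+list(range(268,284))])
E
```

```text
18.67 [455.1 134.6 167.1] toolx [-0.005  1.     0.001] tooly [1.    0.005 0.   ] z [ 0.     0.001 -1.   ] yaw_y 0.3 F [-0.3  0.   0.2] 0.298 0.0 [-0.67  0.26  0.34  2.03 -0.11  0.87 -0.27]
staple [[335.  216.6]] flap outer z.05 [[341.5, 217.4], [341.2, 218.3], [335.0, 218.2]] lid front edge z.114 [[346.6, 213.8], [347.8, 277.1], [347.2, 153.3]] lid hinge [[430.8 241.3]]
0.5625 215 [(330, [187, 142, 91]), (331, [186, 139, 89]), (332, [188, 141, 91]), (333, [187, 140, 90]), (334, [191, 141, 86]), (335, [167, 151, 137]), (336, [141, 133, 125]), (337, [139, 131, 121]), (338, [141, 130, 123]), (339, [139, 129, 120]), (340, [145, 133, 123]), (341, [100, 92, 85]), (342, [90, 87, 84]), (343, [110, 104, 99]), (344, [124, 117, 111]), (345, [116, 110, 104]), (346, [122, 116, 110]), (347, [117, 111, 106]), (348, [168, 160, 149]), (349, [169, 160, 151]), (350, [169, 158, 150]), (351, [172, 163, 156]), (352, [129, 124, 118]), (353, [118, 114, 107])]
0.5475 221 [(330, [182, 138, 89]), (331, [184, 137, 89]), (332, [182, 137, 88]), (333, [183, 138, 90]), (334, [188, 142, 91]), (335, [189, 141, 90]), 
[... 727 characters left out ...]
]), (343, [192, 144, 92]), (344, [201, 148, 93]), (345, [107, 91, 77]), (346, [72, 77, 76]), (347, [131, 132, 126]), (348, [147, 148, 140]), (349, [144, 144, 136]), (350, [140, 141, 133]), (351, [144, 143, 136]), (352, [143, 144, 135]), (353, [143, 143, 134])]
torch 33.552570093457945 58.92873831775701
torch 42.98529411764706 71.3970588235294
lid rows [(146, 86), (147, 85), (148, 84), (149, 86), (150, 88), (151, 87), (152, 87), (153, 116), (154, 191), (155, 179), (156, 178), (157, 179), (158, 177), (159, 179), (268, 180), (269, 181), (270, 180), (271, 181), (272, 181), (273, 182), (274, 186), (275, 183), (276, 122), (277, 88), (278, 93), (279, 94), (280, 93), (281, 87), (282, 85), (283, 88)]
```

The flap's outer edge is at column 341 (341.5 predicted for flat), with the staple showing through to column 335. The lid spans rows 153 to 276, as predicted for shut. The torch's apparent shift is the arm covering it: no contact forces were felt and the fingers pass well above it. I hand in.

```bash
python3 -c "
from cell import job; print(job.sign_off())"
```

```text
the job is handed in; nothing more can be done
None
```

The job is handed in with the spanner flat in the bay, the lid shut and the hasp flat over the staple; no verdict came back, and after the last pushes I checked lid and hasp by numbers from the top camera only.

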